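# Isolate the dimmer pack and hold its cover open

### The arm

A 7-joint arm with a two-finger parallel gripper is mounted at the origin on the work surface. World frame = base frame: x ahead of the robot, y to its left, z up, the work surface at z = 0. Lengths are in m, angles in rad, forces in N, time in s.
With the tool pointing down it reaches from about 0.4 to 0.925 m from the base axis. Payload 5.6 kg.
Tool frame: the origin (TCP) lies on the centre line of the jaws, within the pads' length; the fingertips stand ctrl.tip_extent ahead of it and the grasp point (between the pads) lies 2 mm behind it (ctrl.tip_extent is the distance from the TCP to the fingertips, in m); z points along the fingers, y is the line along which they close (so a half turn about z gives the same grasp; the last joint's range is limited). The gripper opens to 85 mm and grips with 20 to 120 N. Pads are 22 mm wide; open, the fingers measure 114 mm over their backs; the gripper's body (76 mm by 85 mm) begins 54 mm behind the grasp point. The pads swing forward as they close: fully open they stand 13 mm farther back than shut.
Start: joints at [1.285, 0.468, -0.012, 1.603, 0.006, 1.071, -0.056], TCP at [0.156, -0.631, 0.248] pointing down, gripper open.
Joint ranges: [-2.53, 2.53], [-0.31, 2.02], [-1.57, 1.55], [0.28, 2.44], [-1.29, 4.43], [0.15, 1.84], [-2.92, 2.92]. Speed limits (rad/s): [2.57, 2.57, 3.14, 3.14, 3.14, 3.14, 3.14].

### API

Orientations are given as a unit quaternion [w, x, y, z].
In Python, from plant import ctrl gives the robot as it stands. The module is installed in compiled form; this text tells all that it offers. Calls block until the motion is done:
- ctrl.move_to(position, orientation): joint-space move of the TCP to a pose.
- ctrl.move_linear(position, velocity=0.15, rotation=None, until_force=None): straight line of the TCP; rotation=None keeps the orientation; velocity is the mean speed in m/s. With until_force (N) it stops when the force on the tool has changed by that much, and returns True; else False.
- ctrl.set_joints(angles): joint-space move.
- ctrl.grip(opening, grip_force=None): opening from 0.0 (shut) to 1.0 (fully open); grip_force is the grip in N (None keeps the last); returns when the fingers have stopped.
- ctrl.dwell(seconds).
- ctrl.inverse_kinematics(position, orientation): joint angles nearest the present ones, or None.
- ctrl.sense(): the state.
- ctrl.read_camera(name): name is "scene" or "side" or "wrist"; returns the picture (480x640x3 uint8, red, green, blue); there is no depth.
- ctrl.camera_model(name): a dict with "K" (3x3 intrinsics, pixels), "R" (3x3) and "t" (3): a world point X has camera coordinates R X + t; the wrist camera has in their place "hand_eye" (4x4, takes a point from camera to tool coordinates, whose origin is the TCP and whose axes are the flange's). Camera axes: x right, y down, z forward; pixel columns grow to the right and rows downward; lengths in m; the calibration is good to about 2 mm. The wrist camera is an equidistant fisheye: a pixel r from the principal point sees the ray r / f radians off the axis. A picture is of the moment at which its call begins: read the wrist's pose just before it. camera_model takes no time and is no camera call.
A pose or a line that the arm cannot do raises ctrl.MotionError and nothing moves.
- ctrl.close_job(): hands the job in; it is judged then, once.
Trained networks look in the newest picture that a camera, given by its name, has taken for a name from the list of things; names that differ only in an ending like _2 or _b are one class to them, and where a whole thing is asked for, a point or a joint stands for the part that bears it (a point fixed in the world has none). Each returns a list of dicts, best first, with "conf" (0 to 1); they miss things now and then, are a little off and sometimes report something else, mostly with a low value. They report only what shows in the picture. A call takes as long as a camera call. They do not tell look-alikes from the thing itself.
- ctrl.boxes_of(camera, thing): "centre" ([column, row] in pixels, amid what is visible of it).
- ctrl.silhouettes(camera, thing): "mask" (480x640 bool, what is visible of it) and "centre" ([column, row] in pixels, amid what is visible of it).
- ctrl.mark_of(camera, thing): "centre" ([column, row] in pixels: a listed point, or the origin of a listed thing).
The state is a dict: "time": time; "q": joint angles; "qd": joint speeds; "tau": joint torques, N m; "tool_pos": TCP position; "eef_rot": TCP orientation; "ft_force": force on the tool from outside, world axes, zero at the start; "torque": the same for the moment, N m; "gripper_width": opening from 0.0 (shut) to 1.0 (fully open); "grip_force": force on a finger pad.
Only numpy, scipy, OpenCV 4.12 (cv2) and the standard library are available. Lean on these libraries where they do the work, as an engineer would, in place of code of your own. Each camera call takes 0.05 s, during which the arm holds its last target. There are 200 camera calls.

### The job

Nobody may reach into this dimmer pack until it is dead: with the cover still shut, press the spring ejector all the way down so that the porcelain fuse carrier pops up out of its contacts, let the ejector come back up and leave the carrier standing popped up in its holder. Then lift the pack's self-closing cover to about 60 degrees and hold it still there so that a colleague can get at the breakers; finish while still holding it, since it springs shut if let go. Leave the other things on the cart where they are.

Things in the scene. Friction and masses are not known exactly. Their poses are not given: they have to be found in the camera images.
- pack: Fixed grey dimmer pack, 200 (x) by 340 (y) by 105 mm high. Origin: centre of its underside, on the cart top; z up, -x its front (towards the robot, four round outlets), +y its left; turned only about z. On top: the cover (y -34 to +166 mm) and on the right the porcelain fuse holder, 80 by 42 mm, centre x +22, y -105, rim 125 mm above the cart. A bow handle sticks out 25 mm at each end, 62 mm up.
- cover (a joint): Cover angle, rad: 0 shut (level), grows as its front edge rises; 60 degrees = 1.047; stop 1.75. Aluminium frame with clear window, 164 mm from hinge to front edge, 200 wide, 3 thick, 22 mm flange folded down at the front; about 0.45 kg. Hinged at the rear along the pack's y; a spring (0.15 N m plus 0.15 N m/rad) and its weight shut it from any angle: 2 to 4 N at the handle.
- cover_handle (a point): Middle of the cover's handle: round steel bar 12 mm thick, 110 mm long, parallel to the hinge, 52 mm in front of the front flange, carried at its two ends; clear gap to the flange 44 mm. Shut, it is 99 mm above the cart, 56 mm in front of the pack's front face. It swings on a 216 mm radius about the hinge. Axes turn with the cover: y along the bar.
- cover_hinge (a point): Point on the cover's hinge line, at the middle of its width, 108 mm above the cart, 60 mm behind the pack's centre. The y axis is the hinge line.
- ejector (a joint): Travel of the ejector, m: 0 up at rest, 0.015 fully down. Pushed straight down, it springs back by itself. Through a rocker it pushes the carrier up (1.13 times its own travel); it takes about 1 N at first and 5 to 8 N on the way; a push of 5 N may stall part way, 10 N takes it fully down.
- ejector_top (a point): Centre of the top of the ejector's square dark push pad (24 by 24 mm), 134 mm above the cart when up. It stands on the pack's top panel, 88 mm in front of the fuse holder's centre (48 mm from its front wall).
- fuse: White porcelain fuse carrier, 58 (x) by 24 (y) by 46 mm high with a 14 mm ridge on top, loose, 0.09 kg, in the well of the holder, lengthwise along the pack's x. Origin: centre of its underside, 83 mm above the cart when in its contacts (its top 4 mm above the rim). Pushed up 14 mm or more, spring contacts snap in under it and it stays about 14 mm higher when the ejector returns.
- clamp_bolt: Bystander: bronze c-clamp bolt lying near the pack's front, 96 mm long with a 50 mm cross bar, 20 mm high. Origin: underside, middle.
- filter: Bystander: square blue-tinted glass filter in a black frame, 124 mm square, 6 mm high, lying to the right of the pack. Origin: centre of underside.
- iris: Bystander: matte aluminium spot iris lying to the left of the pack, 90 mm disc, 10 mm high, with a small lever. Origin: centre of underside.
- spare_base: Bystander: a spare white porcelain fuse holder lying on the cart, 70 by 32 by 29 mm. Origin: centre of underside.
- tape: Bystander: roll of grey tape standing flat, 100 mm across, 48 mm high. Origin: centre of underside.
- hook_clamp: Bystander: dark steel hook clamp, 110 by 40 by 80 mm high. Origin: centre of underside.
Mind the look-alikes: they are no part of the job. Leave any pink look-alike of the fuse alone.

How it is judged:
On the way, in this order (a step that is already met when the one before it is completed fails the run):
1. the ejector is pressed right down and the fuse carrier rises out of its contacts, the cover still shut (value of joint ejector above 0.0125 m and z of fuse in the frame of pack above 0.093 m and value of joint cover below 0.08 rad), for 0.05 s.
2. the ejector has come back up and the carrier stays standing popped up (z of fuse in the frame of pack between 0.093 and 0.115 m and value of joint ejector below 0.003 m and value of joint cover below 0.08 rad), for 0.2 s.
3. the cover is lifted to about 60 degrees (value of joint cover between 0.9 and 1.19 rad), for 0.2 s.
At the end, for the whole second after the job is handed in: Cover still at 0.90 to 1.19 rad (60 degrees, 8 either way), under 0.05 rad/s, held by the robot alone (contact over 0.3 N); ejector up (under 3 mm); carrier upright in its holder, popped up 10 to 32 mm; no bystander moved over 30 mm (all of step 3 and velocity of joint cover between -0.05 and 0.05 rad/s and contact force between any of the fingers, the arm and cover above 0.3 N and contact force between cover and clamp_bolt below 0.05 N and contact force between cover and filter below 0.05 N and contact force between cover and iris below 0.05 N and contact force between cover and spare_base below 0.05 N and contact force between cover and tape below 0.05 N and contact force between cover and hook_clamp below 0.05 N and contact force between cover and fuse below 0.05 N and z of fuse in the frame of pack between 0.093 and 0.115 m and angle between fuse's own z axis and vertical below 0.2 rad and value of joint ejector below 0.003 m and distance of each of clamp_bolt, filter, iris, spare_base, tape, hook_clamp from where it was at the start of the episode below 0.03 m); the arm keeps its last pose, push and grip.
It fails at once if the cover is opened while the fuse carrier is still in its contacts (value of joint cover above 0.12 rad and z of fuse in the frame of pack below 0.09 m).
It fails at once if the cover is thrown back against its stop (value of joint cover above 1.65 rad).
It fails at once if the fuse carrier is taken out of its holder (z of fuse in the frame of pack above 0.122 m).
It fails at once if another thing on the cart is pushed about (distance of any of clamp_bolt, filter, iris, spare_base, tape, hook_clamp from where it was at the start of the episode above 0.03 m).
It also fails if it takes over 45 s, if anything falls off the work surface, if the arm or the gripper's body presses on something with over 40 N, if the wrist force passes 120 N, or if a joint passes its speed limit or range.

## Working session

There is one attempt and no reset: what is moved stays moved. The work goes in short steps, each a Python script; the robot and the scene stay as the last script left them, time stands still between calls to the robot, and variables do not carry over. Pictures are saved under pics/ and viewed, at most 10 in all, crops included, and the job is handed in when it is done.

```bash
mkdir -p pics
cat > h.py <<'E'
import numpy as np, cv2
from plant import ctrl
from scipy.spatial.transform import Rotation as Ro
def save(cam,name):
    im=ctrl.read_camera(cam); cv2.imwrite(f'pics/{name}.png',im[:,:,::-1]); return im
def ray(cam,px):
    m=ctrl.camera_model(cam);K=np.array(m['K'])
    if cam=='wrist':
        d=np.array([(px[0]-K[0,2])/K[0,0],(px[1]-K[1,2])/K[1,1]]);th=np.linalg.norm(d)
        v=np.r_[d/max(th,1e-9)*np.sin(th),np.cos(th)];H=np.array(m['hand_eye'])
        s=ctrl.sense();q=s['eef_rot'];R=Ro.from_quat([q[1],q[2],q[3],q[0]]).as_matrix()
        return R@H[:3,3]+s['tool_pos'],R@H[:3,:3]@v
    R=np.array(m['R']);t=np.array(m['t'])
    return -R.T@t,R.T@np.linalg.solve(K,[px[0],px[1],1])
def atz(cam,px,z):
    o,d=ray(cam,px);return o+d*(z-o[2])/d[2]
def tri(c1,p1,c2,p2):
    o1,d1=ray(c1,p1);o2,d2=ray(c2,p2);d1=d1/np.linalg.norm(d1);d2=d2/np.linalg.norm(d2)
    s=np.linalg.lstsq(np.c_[d1,-d2],o2-o1,rcond=None)[0];a=o1+d1*s[0];b=o2+d2*s[1]
    return (a+b)/2,np.linalg.norm(a-b)
E
python3 - <<'E'
from h import *
np.set_printoptions(precision=3,suppress=True)
a=save('scene','s');b=save('side','d')
Z=dict(pack=0,cover_handle=.099,cover_hinge=.108,ejector_top=.134,fuse=.083)
s=ctrl.sense();print(s['time'],s['eef_rot'],ctrl.tip_extent)
for n,z in Z.items():
  for c in('scene','side'):
    for r in ctrl.mark_of(c,n)[:3]: print(n,c,np.array(r['centre']),round(r['conf'],2),atz(c,r['centre'],z))
for n in ('clamp_bolt','tape','hook_clamp','spare_base','filter','iris'):
    for r in ctrl.mark_of('scene',n)[:2]: print(n,np.array(r['centre']),round(r['conf'],2),atz('scene',r['centre'],0))
E
```

```text
0.1 [-0.001  0.993  0.121 -0.   ] 0.017
pack scene [310.2 330. ] 0.79 [ 0.623 -0.078  0.   ]
pack side [363.9 306.8] 0.97 [ 0.625 -0.076  0.   ]
pack side [392.3 319.6] 0.72 [ 0.683 -0.119  0.   ]
cover_handle scene [261.4 257.9] 0.76 [ 0.47  -0.036  0.099]
cover_handle side [292.8 273.1] 0.9 [ 0.463 -0.038  0.099]
cover_hinge scene [356.4 292.3] 0.96 [ 0.685 -0.001  0.108]
cover_hinge side [385.1 250.9] 0.68 [ 0.68  -0.003  0.108]
ejector_top scene [260.8 330. ] 0.77 [ 0.585 -0.189  0.134]
ejector_top side [358.  313.4] 0.56 [ 0.584 -0.188  0.134]
ejector_top side [307.2 372.6] 0.15 [ 0.47  -0.307  0.134]
fuse scene [298.2 359.8] 0.94 [ 0.664 -0.18   0.083]
fuse scene [154.3 391. ] 0.88 [ 0.477 -0.382  0.083]
fuse scene [306.3 469.8] 0.64 [ 0.793 -0.342  0.083]
fuse side [454.6 396.8] 0.94 [ 0.74  -0.359  0.083]
fuse side [394.3 319.8] 0.73 [ 0.666 -0.176  0.083]
fuse side [294.1 437.4] 0.69 [ 0.437 -0.401  0.083]
clamp_bolt [209.5 358.6] 0.77 [ 0.486 -0.25   0.   ]
tape [280.  165.6] 0.77 [0.288 0.278 0.   ]
tape [260.  327.9] 0.68 [ 0.531 -0.134  0.   ]
hook_clamp [233.3 442.8] 0.58 [ 0.636 -0.36   0.   ]
hook_clamp [350.5 137.2] 0.55 [0.386 0.472 0.   ]
spare_base [137.6 325. ] 0.85 [ 0.307 -0.276  0.   ]
spare_base [231.6 443.7] 0.3 [ 0.634 -0.363  0.   ]
filter [230.9 445.8] 0.59 [ 0.636 -0.367  0.   ]
iris [366.5 239. ] 0.61 [0.599 0.199 0.   ]
```

View pics/s.png

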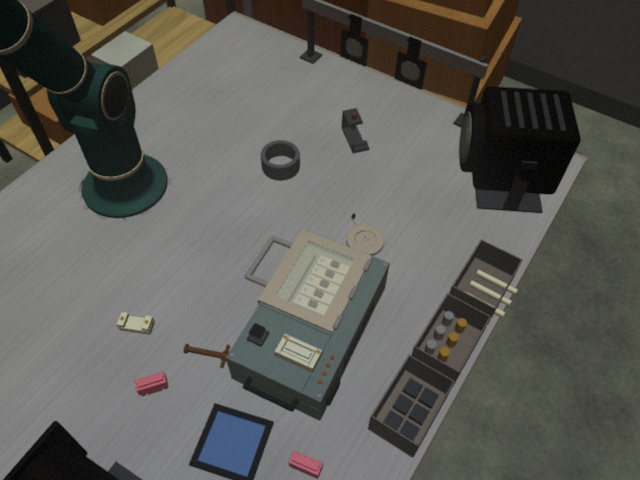

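View pics/d.png

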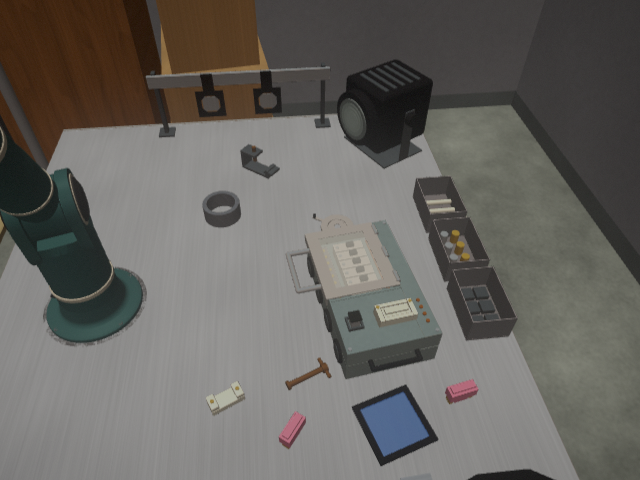

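The scene picture shows the pack with its ejector pad at (258,331), holder with white fuse at (298,350) and bow handle at (262,258).

Candidates for the fuse/ejector:
- **White carrier in the pack's holder (298,350):** chosen.
- **Pink look-alikes (151,383) and (306,464):** rejected.
- **White spare base (136,323):** rejected.
- **Ejector:** the dark square pad on the pack at (258,331).

Handle to hinge is 0.218 m, so yaw ≈ 0.16 and the points agree.

```bash
cat >> h.py <<'E'
np.set_printoptions(precision=3,suppress=True)
def wxyz(R): q=R.as_quat(); return [float(q[3]),*map(float,q[:3])]
L=dict(cover_handle=(-.156,.066,.099),cover_hinge=(.06,.066,.108),ejector_top=(-.066,-.105,.134),fuse=(.022,-.105,.083))
def fit(M):  # M: list of (name,xy)
    A=np.array([L[n][0]+1j*L[n][1] for n,_ in M]);B=np.array([p[0]+1j*p[1] for _,p in M])
    a0,b0=A.mean(),B.mean();yaw=np.angle(np.sum((B-b0)*np.conj(A-a0)))
    c=b0-np.exp(1j*yaw)*a0;return yaw,np.array([c.real,c.imag]),np.abs(c+np.exp(1j*yaw)*A-B)
def world(yaw,c,l):
    return Ro.from_euler('z',yaw).apply(l)+np.r_[c,0]
def down(yaw): return wxyz(Ro.from_euler('z',yaw)*Ro.from_euler('x',np.pi))
# tool for handle: body direction at angle b from +x_pack (90=vertical tool), closing in pack's x-z plane
def hand(yaw,b):
    z=-np.array([np.cos(b),0,np.sin(b)]);y=np.array([-np.sin(b),0,np.cos(b)])
    R=np.c_[np.cross(y,z),y,z]; return Ro.from_euler('z',yaw)*Ro.from_matrix(R)
E
python3 - <<'E'
from h import *
M=[('cover_handle',(.47,-.036)),('cover_handle',(.463,-.038)),('cover_hinge',(.685,-.001)),('cover_hinge',(.68,-.003)),('ejector_top',(.585,-.189)),('ejector_top',(.584,-.188)),('fuse',(.664,-.18)),('fuse',(.666,-.176))]
yaw,c,r=fit(M);print(yaw,c,r)
e=world(yaw,c,L['ejector_top'])
for flip in(0,1):
  for b0 in (150,135,120):
    out=[]
    for th in (0,30,60):
      t=np.radians(th);P=world(yaw,c,(.06-.216*np.cos(t)-.009*np.sin(t),.066,.108+.216*np.sin(t)-.009*np.cos(t)))
      R=hand(yaw,np.radians(b0-th))*Ro.from_euler('z',np.pi*flip)
      q=ctrl.inverse_kinematics(P,wxyz(R));out.append(None if q is None else np.array(q))
    print(flip,b0,*out)
ctrl.grip(0.0)
ctrl.move_to([e[0],e[1],.26],down(yaw))
s=ctrl.sense();im=save('wrist','w1');print(s['time'],s['tool_pos'],s['q'])
W=[]
for n in('ejector_top','fuse','cover_handle','cover_hinge'):
    for r in ctrl.mark_of('wrist',n)[:2]: p=atz('wrist',r['centre'],L[n][2]);print(n,r['centre'],r['conf'],p,'pred',world(yaw,c,L[n]))
E
```

```text
0.15151047995785197 [ 0.631 -0.077] [0.003 0.005 0.005 0.001 0.003 0.003 0.006 0.003]
0 150 None [ 0.441  0.106 -0.396  2.336 -0.315  0.204 -2.641] [-0.967  0.604  1.36   1.819 -0.625  1.247 -2.416]
0 135 None [-0.988  0.233  1.159  2.239 -0.514  0.612 -2.46 ] [-0.853  0.79   1.346  1.644 -0.607  1.552 -2.4  ]
0 120 None [-1.02   0.592  1.364  2.073 -0.682  1.048 -2.301] [-0.757  0.954  1.339  1.48  -0.568  1.817 -2.366]
1 150 None [ 0.665  0.132 -0.63   2.324 -0.139  0.199  0.34 ] [ 0.536  0.382 -0.711  1.73   0.272  1.131 -0.105]
1 135 None [ 0.804  0.257 -0.864  2.147  0.294  0.582 -0.093] [ 0.439  0.526 -0.681  1.556  0.308  1.443 -0.147]
1 120 None [ 0.6    0.349 -0.715  1.984  0.288  0.91  -0.112] [ 0.331  0.66  -0.609  1.395  0.301  1.723 -0.156]
3.8583 [ 0.581 -0.192  0.26 ] [ 0.5    0.418 -0.311  1.672  0.143  1.074 -1.275]
ejector_top [319.2, 248.3] 0.91 [ 0.579 -0.193  0.134] pred [ 0.582 -0.191  0.134]
fuse [463.5, 52.1] 0.87 [ 0.752 -0.29   0.083] pred [ 0.669 -0.177  0.083]
fuse [321.5, 124.6] 0.65 [ 0.666 -0.182  0.083] pred [ 0.669 -0.177  0.083]
cover_handle [140.6, 323.3] 0.65 [ 0.471 -0.04   0.099] pred [ 0.467 -0.035  0.099]
cover_hinge [110.9, 86.7] 0.82 [ 0.681 -0.007  0.108] pred [ 0.681 -0.003  0.108]
```

View pics/w1.png

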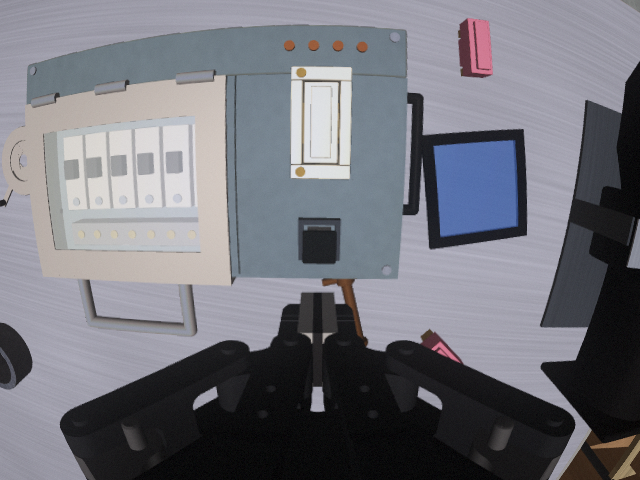

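The close view confirms the choice. The dark pad is at (319,245), directly under the jaws, and the white carrier is in the holder at (321,122). The pink piece is at (476,48). The bar's middle is at (140,325). I'll press now.

Run:
```python
from h import *
yaw=.1515;c=np.array([.630,-.079]);p=np.array([.580,-.192])
f0=np.array(ctrl.sense()['ft_force'])
ctrl.move_linear([*p,.165],velocity=.1)
for z in(.145,.138,.134,.131):
    h=ctrl.move_linear([*p,z],velocity=.03,until_force=18);s=ctrl.sense();print(z,h,s['tool_pos'],np.array(s['ft_force'])-f0)
    if h: break
ctrl.dwell(.2);s=ctrl.sense();print(s['tool_pos'],np.array(s['ft_force'])-f0)
ctrl.move_linear([*p,.26],velocity=.1)
im=save('wrist','w2');s=ctrl.sense();print(s['time'])
cv2.imwrite('pics/w2c.png',cv2.resize(im[50:290,220:420,::-1],None,fx=2,fy=2))
for n in('ejector_top','fuse'):
    for r in ctrl.mark_of('wrist',n)[:2]: print(n,r['centre'],r['conf'],atz('wrist',r['centre'],L[n][2]))
for flip in(0,1):
  for b in (90,100,110):
    out=[]
    for th in (-20,0,20,40,60):
      t=np.radians(max(th,0));P=world(yaw,c,(.06-.216*np.cos(t)-.009*np.sin(t),.066,.108+.216*np.sin(t)-.009*np.cos(t)+(.08 if th<0 else 0)))
      q=ctrl.inverse_kinematics(P,wxyz(hand(yaw,np.radians(b))*Ro.from_euler('z',np.pi*flip)));out.append(None if q is None else np.array(q))
    print(flip,b,*out)
```

```text
0.145 False [ 0.58  -0.192  0.145] [0.377 0.175 2.062]
0.138 False [ 0.58  -0.192  0.138] [-0.793  1.046  3.546]
0.134 True [ 0.58  -0.192  0.136] [-2.632  1.109  9.184]
[ 0.58  -0.192  0.136] [-2.924  0.587  8.663]
8.2667
ejector_top [319.7, 247.1] 0.63 [ 0.578 -0.193  0.134]
fuse [437.3, 341.5] 0.96 [ 0.487 -0.323  0.083]
fuse [468.1, 53.8] 0.84 [ 0.749 -0.294  0.083]
0 90 [-0.742  0.337  0.897  2.142 -0.362  0.817 -2.61 ] [-0.704  0.537  0.889  2.191 -0.659  0.705 -2.347] [-0.734  0.371  0.896  2.125 -0.398  0.819 -2.583] [-0.744  0.312  0.894  1.991 -0.294  0.972 -2.696] [-0.719  0.361  0.891  1.812 -0.311  1.116 -2.71 ]
0 100 [-0.765  0.234  0.905  2.254 -0.407  0.609 -2.559] [ 0.056  0.342 -0.033  2.261 -0.055  0.367 -2.913] [-0.756  0.272  0.903  2.238 -0.461  0.61  -2.515] [-0.779  0.198  0.898  2.105 -0.287  0.762 -2.7  ] [-0.762  0.247  0.894  1.932 -0.301  0.903 -2.719]
0 110 [ 0.231  0.141 -0.19   2.312 -0.12   0.351 -2.838] [-0.127  0.312  0.202  2.384 -0.889  0.17  -2.076] [ 0.202  0.167 -0.167  2.298 -0.115  0.338 -2.846] [ 0.227  0.11  -0.208  2.165 -0.074  0.526 -2.909] [-0.799  0.141  0.898  2.052 -0.3    0.68  -2.712]
1 90 [ 0.592  0.344 -0.679  2.065  0.292  0.827 -0.108] [ 0.514  0.48  -0.604  2.118  0.439  0.666 -0.237] [ 0.576  0.369 -0.673  2.048  0.312  0.824 -0.127] [ 0.576  0.332 -0.694  1.913  0.253  0.985 -0.08 ] [ 0.527  0.375 -0.691  1.734  0.261  1.127 -0.092]
1 100 [ 0.652  0.264 -0.694  2.175  0.254  0.602 -0.056] [ 0.531  0.413 -0.579  2.232  0.485  0.425 -0.268] [ 0.633  0.291 -0.685  2.16   0.286  0.597 -0.088] [ 0.639  0.243 -0.706  2.026  0.199  0.764 -0.02 ] [ 0.589  0.283 -0.702  1.853  0.214  0.905 -0.044]
1 110 [ 0.72   0.204 -0.715  2.286  0.195  0.362  0.019] [ 0.479  0.359 -0.477  2.348  0.628  0.156 -0.399] [ 0.693  0.234 -0.701  2.271  0.254  0.355 -0.04 ] [ 0.7    0.166 -0.716  2.14   0.106  0.533  0.079] [ 0.645  0.199 -0.706  1.973  0.139  0.672  0.03 ]
```

View pics/w2c.png

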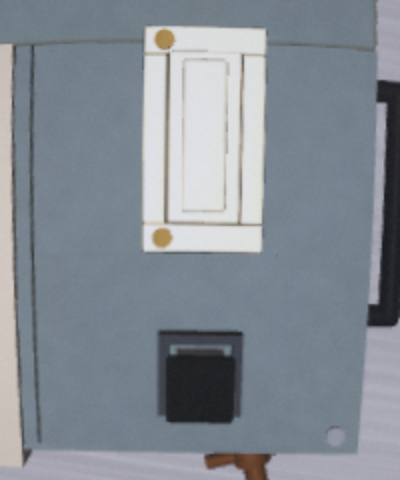

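Run:
```python
import cv2,numpy as np
a=cv2.imread('pics/w1.png')[60:190,270:370];b=cv2.imread('pics/w2.png')[60:190,270:370]
cv2.imwrite('pics/cmp.png',cv2.resize(np.hstack([a,b]),None,fx=4,fy=4,interpolation=2))
```

```text
(no output)
```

View pics/cmp.png

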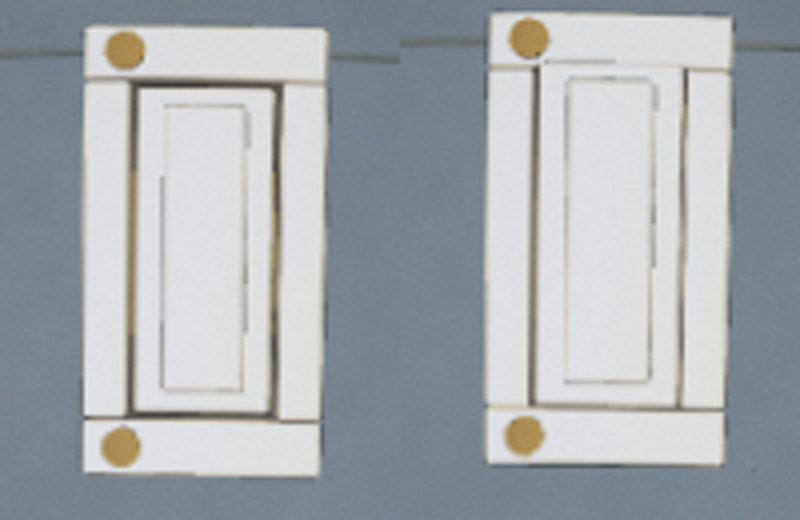

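Left is before and right is after. The carrier top grew from 326 to 340 px at constant holder size, and the gap around it closed, so it stands about 14 mm higher. The ejector pad is back up. Next is the handle.

Run:
```python
from h import *
yaw=.1515;b=np.radians(95)
q=wxyz(hand(yaw,b)*Ro.from_euler('z',np.pi))
ctrl.move_to([.469,-.037,.20],q)
ctrl.grip(.45,40)
s=ctrl.sense();im=save('wrist','w3');print(s['time'],s['tool_pos'],s['gripper_width'])
for n in('cover_handle','cover_hinge'):
    for r in ctrl.mark_of('wrist',n)[:2]: print(n,r['centre'],r['conf'],atz('wrist',r['centre'],L[n][2]))
for r in ctrl.silhouettes('wrist','cover_handle')[:1]: print(r['centre'],r['conf'])
```

```text
9.9417 [ 0.469 -0.037  0.2  ] 0.4519452426332434
cover_handle [301.6, 250.2] 0.61 [ 0.468 -0.034  0.099]
cover_hinge [572.4, 251.3] 0.92 [ 0.677 -0.006  0.108]
[465.8, 222.1] 0.56
```

View pics/w3.png

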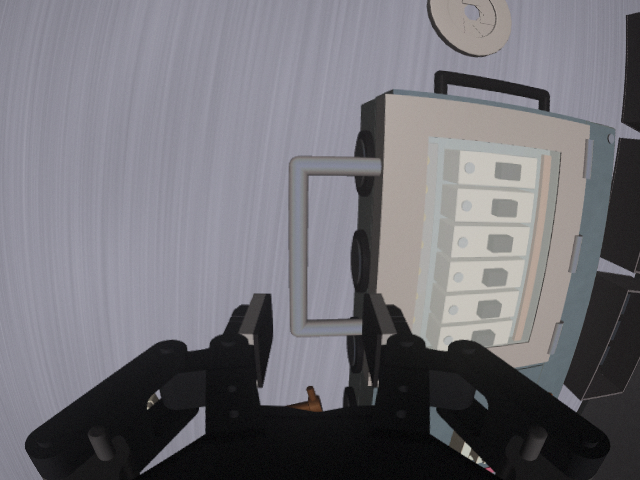

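The bar's middle is at (299,245) and runs parallel to the pads, midway between the jaws (262–368). That puts the handle at about (0.467, -0.035). I'll go down, grip and lift along the arc.

Run:
```python
from h import *
yaw=.1515
f0=np.array(ctrl.sense()['ft_force'])
h=ctrl.move_linear([.467,-.035,.096],velocity=.08,until_force=10)
s=ctrl.sense();print(h,s['tool_pos'])
if not h:
    ctrl.grip(0,50);s=ctrl.sense();print('grip',s['gripper_width'],s['grip_force'],np.array(s['ft_force'])-f0)
    if s['gripper_width']>.08:
        p0=np.array([.467,-.035,.096]);u=np.array([np.cos(yaw),np.sin(yaw),0])
        for th in range(6,61,6):
            t=np.radians(th);dx=.216*(1-np.cos(t))-.009*np.sin(t);dz=.216*np.sin(t)+.009*(1-np.cos(t))
            ctrl.move_linear(p0+u*dx+[0,0,dz],velocity=.06)
            if th%12==0:
                s=ctrl.sense();print(th,s['tool_pos'],np.array(s['ft_force'])-f0,s['gripper_width'])
                if np.linalg.norm(np.array(s['ft_force'])-f0)>30 or s['gripper_width']<.08: print('STOP');break
ctrl.dwell(.3);s=ctrl.sense();print(s['time'],s['ft_force']-f0,s['gripper_width'],s['grip_force'])
save('side','d2');save('scene','s2')
cv2.imwrite('pics/e.png',np.hstack([cv2.imread('pics/s2.png')[180:430,200:400],cv2.imread('pics/d2.png')[180:430,250:450]]).repeat(2,0).repeat(2,1))
for n in('cover_handle','fuse','ejector_top'):
  for cam in('scene','side'):
    for r in ctrl.mark_of(cam,n)[:1]: print(n,cam,r['centre'],r['conf'])
```

```text
False [ 0.467 -0.035  0.096]
grip 0.11765473866907328 48.73476326465607 [-5.458 -1.295  1.484]
12 [ 0.468 -0.035  0.141] [-8.267 -2.658 -3.348] 0.12241381348360933
24 [ 0.479 -0.034  0.185] [-12.164  -3.588  -0.094] 0.12153891132900624
36 [ 0.498 -0.031  0.225] [-17.557  -4.077   5.402] 0.1220488760763055
48 [ 0.526 -0.027  0.261] [-27.644  -6.483  20.345] 0.12087091303134999
STOP
16.4583 [-28.069  -6.853  21.685] 0.11785452289237953 49.54765319824219
cover_handle scene [279.2, 217.5] 0.72
cover_handle side [318.3, 214.3] 0.73
fuse scene [152.7, 388.9] 0.93
fuse side [389.0, 314.8] 0.63
ejector_top scene [259.6, 326.7] 0.62
ejector_top side [356.3, 315.4] 0.63
```

View pics/e.png

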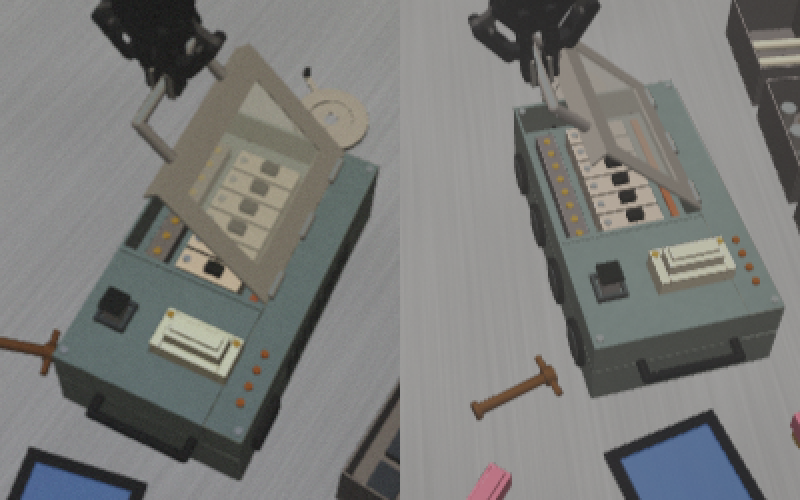

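The cover is open at about 48°, the carrier stands popped up and the ejector is up. The force is purely radial, pushing the tool away from the hinge, so my radius is a few millimetres short. I'll relieve it outward and then finish the arc.

```bash
cat > l.py <<'E'
from h import *
yaw=.1515;u=np.array([np.cos(yaw),np.sin(yaw),0]);k=np.array([0,0,1.])
p=np.array(ctrl.sense()['tool_pos']);f0=np.array([0,0,0.])
def show(l):
    s=ctrl.sense();f=np.array(s['ft_force']);rad=-u*np.cos(t)+k*np.sin(t)
    print(l,s['tool_pos'],'radial',f@rad,f,s['gripper_width']);return f@rad
t=np.radians(48)
fr=show('start')
for i in range(5):
    if fr<10:break
    p=p+.002*(-u*np.cos(t)+k*np.sin(t));ctrl.move_linear(p,velocity=.02);fr=show('out')
for th in(50,52,54,56,58,60):
    t2=np.radians(th);g=lambda t:-u*(.216*np.cos(t)+.009*np.sin(t))+k*(.216*np.sin(t)-.009*np.cos(t))
    p=p+g(t2)-g(t);t=t2
    if fr>8:p=p+.001*(-u*np.cos(t)+k*np.sin(t))
    ctrl.move_linear(p,velocity=.03);fr=show(th)
    if abs(fr)>35: print('STOP');break
ctrl.dwell(.3);print(ctrl.sense()['time'])
E
python3 l.py
```

```text
start [ 0.526 -0.027  0.261] radial 33.823770857035335 [-26.722  -5.623  20.965] 0.11707997033677425
out [ 0.527 -0.027  0.264] radial -14.285281725293466 [  8.732  -0.047 -11.456] 0.11495479699951569
50 [ 0.532 -0.026  0.268] radial -13.64063800434666 [  6.697  -0.931 -12.369] 0.11663480045584575
52 [ 0.537 -0.025  0.273] radial -11.729361444773406 [  5.213  -1.072 -10.985] 0.11908118954922556
54 [ 0.542 -0.025  0.278] radial -12.374805215871017 [  4.632  -1.532 -12.137] 0.11868362336229467
56 [ 0.548 -0.024  0.282] radial -9.28739325001866 [ 3.718 -2.558 -8.984] 0.11706102260858672
58 [ 0.553 -0.023  0.287] radial -4.054249205010062 [-0.681 -4.214 -5.599] 0.1173029867501821
60 [ 0.56  -0.022  0.291] radial -0.4048003124362778 [-2.142 -4.357 -2.07 ] 0.11505111928382053
20.0833
```

Run:
```python
from h import *
a=save('scene','s3');b=save('side','d3')
cv2.imwrite('pics/e3.png',np.hstack([a[180:430,200:400,::-1],b[180:430,250:450,::-1]]).repeat(2,0).repeat(2,1))
m=[ctrl.mark_of(x,'cover_handle')[0] for x in('scene','side')]
P,e=tri('scene',m[0]['centre'],'side',m[1]['centre']);print(P,e)
s=ctrl.sense();print(s['ft_force'],np.abs(s['qd']).max(),s['grip_force'],s['time'])
```

```text
[ 0.561 -0.03   0.299] 0.0008832291377453475
[-2.037 -4.813 -0.598] 0.0008319754746920231 49.18997883796692 20.2833
```

View pics/e3.png

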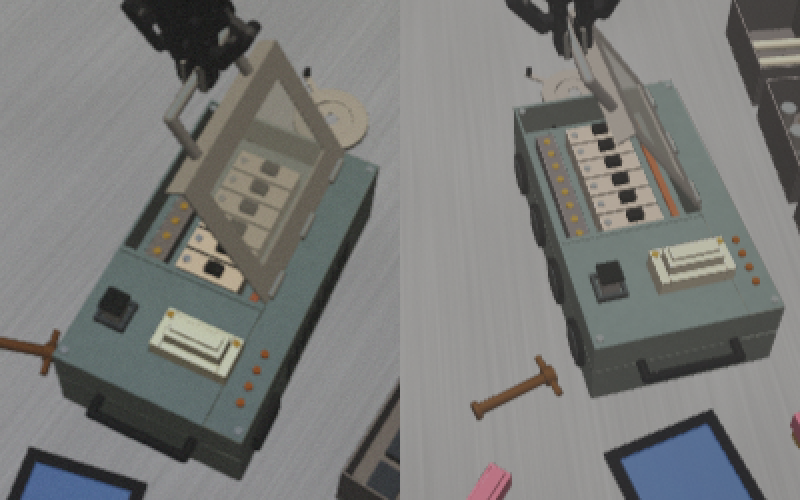

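The cover is held still at about 60° with the bar in the jaws. The carrier is popped up, the ejector is up and the bystanders have not moved. Handing in.

```bash
python3 -c "
from plant import ctrl
print(ctrl.close_job())"
```

```text
the job is handed in; nothing more can be done
None
```

The job is handed in: the fuse carrier is popped up in its holder, the ejector is back up, and the arm is holding the cover still at about 60° (estimated 58–62° from the handle's position); no verdict came back from the judge.

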